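# Press the tilt mount's sprung corner to the set mark

## Robot

A 7-joint arm with a two-finger parallel gripper is mounted at the origin on the work surface. World frame = base frame: x ahead of the robot, y to its left, z up, the work surface at z = 0. Lengths are in m, angles in degrees, forces in N, time in s.
With the tool pointing down it reaches from about 0.425 to 0.875 m from the base axis. Payload 4.7 kg.
Tool frame: the origin (TCP) lies between the finger pads; the fingertips stand 22 mm ahead of it and the grasp point (between the pads) lies 3 mm ahead of it; z points along the fingers, y is the line along which they close (so a half turn about z gives the same grasp; the last joint's range is limited). The gripper opens to 87 mm and grips with 3 to 60 N. Pads are 19 mm wide; open, the fingers measure 117 mm over their backs; the gripper's body (75 mm by 190 mm) begins 51 mm behind the grasp point.
Start: joints at [72.714, 18.392, -4.016, 83.108, 1.295, 78.541, -3.26], TCP at [0.202, -0.618, 0.245] pointing down, gripper open.
Joint ranges: [-163.93, 163.93], [-17.29, 119.83], [-79.2, 71.16], [3.27, 140.29], [-89.18, 269.18], [5.43, 117.66], [-154.24, 154.24]. Speed limits (degrees/s): [147.25, 147.25, 180, 180, 180, 180, 180].

## Interface

Orientations are given as [roll, pitch, yaw] about the fixed x, y, z axes, in that order (R = Rz(yaw) Ry(pitch) Rx(roll)).
In Python, from cell import env gives the robot as it stands.
- The arm moves only by the tool drive_tool, never from a script. Its argument "moves" is a list of rows, each a list of 3 entries, a list of its own where there are three numbers: the shift along the tool's x, y, z in mm, then the turn, a rotation vector about the tool's x, y, z in rad, then the closure, from 0 (fully open) to 1 (shut). In form: [[[x, y, z], [wx, wy, wz], jaw], ...]. A call has 1 to 12 rows; each row shifts and turns the commanded pose from where the row before left it, along the tool's axes as they then stand; what a row does not reach is not made up. A row lasts 1/12 s, in which the tool goes at most 41.7 mm and 7.16 degrees, less where a joint would pass 70% of its speed; a pose out of reach is approached as far as the arm can. A call with a gripper value outside its range is refused whole. The fingers move at their own pace and stop on an object; "newtons" is the grip in N (left out, the last holds). Time passes only in rows, so rows that do not move let the fingers close. It gives the time, the measured TCP pose, the force, the opening and the grip force at its end, in the units of the state.
- env.get_obs(): the state, without advancing time (a new reading comes with each control period).
- env.read_camera(name): name is "side" or "top" or "wrist"; returns (picture, depth): 400x640x3 uint8, blue, green, red; 400x640 float32, m along the optical axis (not along the pixel's ray), 0 where there is no reading.
- env.get_calibration(name): a dict with "fx", "fy", "cx", "cy" (pixels), "T" (4x4, takes a point from camera to world coordinates). Camera axes: x right, y down, z forward; pixel columns grow to the right and rows downward; lengths in m; the calibration is good to about 2 mm. A picture is of the moment at which its call begins: read the wrist's pose just before it. get_calibration takes no time and is no camera call; for the wrist camera it gives the pose at the moment of the call.
- env.sign_off(): hands the job in; it is judged then, once.
The state is a dict: "time_s": time; "qpos": joint angles; "joint_velocities": joint speeds; "effort": joint torques, N m; "tool_pos": TCP position; "tool_rot": TCP orientation; "force": force on the tool from outside, world axes, zero at the start; "wrist_torque": the same for the moment, N m; "grip_width": finger opening in m; "grasp_force": force on a finger pad.
Only numpy, scipy, OpenCV 4.12 (cv2) and the standard library are available. Lean on these libraries where they do the work, as an engineer would, in place of code of your own. Each camera call takes 0.05 s, during which the arm holds its last target. There are 200 camera calls.

## Task

Check the return spring of the tilt mount on the bench: with the fingertips, press down the round black pad on the mount's sprung corner until the pointer is level with the nose of the clip on the scale, hold it there for about a second, then let the plate come all the way back up and move clear. Do not drive the pointer past the nose, do not push on the pointer or the clip, and leave the tool holder, block and caliper where they lie; nothing is to be gripped or picked up.

Things in the scene. Friction and masses are not known exactly. Their poses are not given: they have to be found in the camera images.
- pad_top (a point): Round black plastic pad, 32 mm across, 12 mm high, on the sprung corner of the aluminium tilt plate. Origin: centre of its top face, 86 mm above the bench at rest; z up. Pressed, it goes down in a shallow arc, at most 40 mm, against a spring (about 4 N to start, some 7 N more at 30 mm down). A steel ring on the plate, 62 mm along the pad's +x and 42 mm along -y, stands 4 mm above the pad's top.
- pointer_tip (a point): Thin dark steel pointer bar fixed to the tilt plate, reaching 180 mm from the hinge line away from the pad, in front of a white upright scale panel (85 mm wide, top 162 mm above the bench). Origin: the pointer's tip, 70 mm above the bench at rest. Rises about 1.96 mm for every 1 mm the pad goes down.
- clip: Dark steel clip with a brass screw, fixed at some height on the outer edge of the scale. Its nose, a bar 14 mm tall, points at the pointer's tip. Origin: centre of the nose's end face, 97 to 125 mm above the bench; z up. The pointer is level with it when its tip is within the nose's height, 7 mm above or below this point.
- plate (a joint): Tilt of the aluminium plate (112 x 118 mm, 9 mm thick) in rad: 0 at rest (level), grows as the pad is pressed, stop at 0.45. Its hinge line is level, along the pad's x axis, 92 mm from the pad's centre towards the pad's -y and 16.5 mm below the pad's top face.
- holder: Bystander: dark steel tool holder standing upright, 62 mm across, 88 mm tall; origin at the centre of its underside.
- block: Bystander: stepped aluminium block 60 x 80 mm, 34 mm tall; origin at the centre of its underside.
- caliper: Bystander: steel caliper lying flat, 190 mm long along its y, about 10 mm thick; origin near the middle of its beam on the underside.

How it is judged:
By the outcome, as a careful person would: the job done as asked, in the order asked, and still so for the second after the job is handed in, with the robot touching nothing.
It also fails if it takes over 40 s, if anything falls off the work surface, if the arm or the gripper's body presses on something with over 40 N, if the wrist force passes 120 N, or if a joint passes its speed limit or range.

## Working session

There is one attempt and no reset: what is moved stays moved. The work goes in short steps, Python scripts to look and compute and a tool call to move; the robot and the scene stay as the last step left them, time stands still between calls to the robot, and variables do not carry over. Pictures are saved under pics/ and viewed, at most 10 in all, crops included, and the job is handed in when it is done.

Besides the shell and the picture viewer there is one more tool, called after "Request:" as name(argument=value, ...), one argument or row to a line, values as JSON. drive_tool: Moves the arm, as the interface text tells. Its arguments: {"type":"object","properties":{"moves":{"type":"array"},"newtons":{"type":"number"}},"required":["moves"]}

```bash
mkdir -p pics
cat > h.py <<'E'
import numpy as np,cv2
from cell import env
def snap(n,f):
    K=env.get_calibration(n); im,d=env.read_camera(n); cv2.imwrite(f'pics/{f}.png',im); np.savez(f'pics/{f}.npz',im=im,d=d,T=K['T'],k=[K['fx'],K['fy'],K['cx'],K['cy']])
def world(f):
    z=np.load(f'pics/{f}.npz'); d=z['d']; fx,fy,cx,cy=z['k']; v,u=np.mgrid[:d.shape[0],:d.shape[1]]
    P=np.stack([(u-cx)/fx*d,(v-cy)/fy*d,d],-1)@z['T'][:3,:3].T+z['T'][:3,3]; P[d==0]=np.nan
    return P
def st():
    o=env.get_obs(); print({k:np.round(o[k],4) for k in('time_s','tool_pos','tool_rot','force','grip_width','qpos')})
E
python3 - <<'E'
from h import *
st(); snap('top','top0'); snap('side','side0')
E
```

```text
{'time_s': np.float64(0.0), 'tool_pos': array([ 0.2017, -0.6174,  0.2435]), 'tool_rot': array([-1.798922e+02,  4.200000e-03,  1.809860e+01]), 'force': array([0.4497, 0.155 , 0.5471]), 'grip_width': np.float64(0.0869), 'qpos': array([72.7136, 18.4387, -4.0177, 83.175 ,  1.2942, 78.5393, -3.2594])}
```

View pics/top0.png

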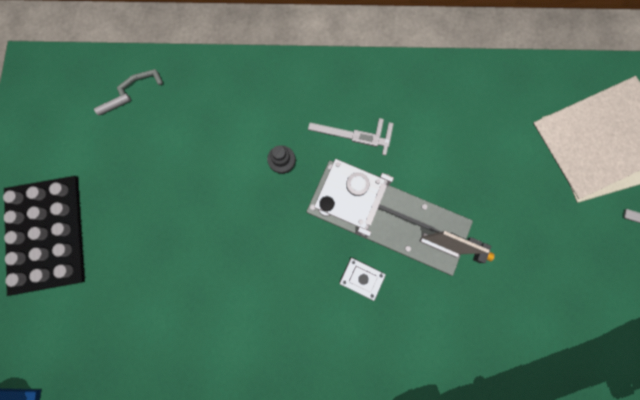

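View pics/side0.png

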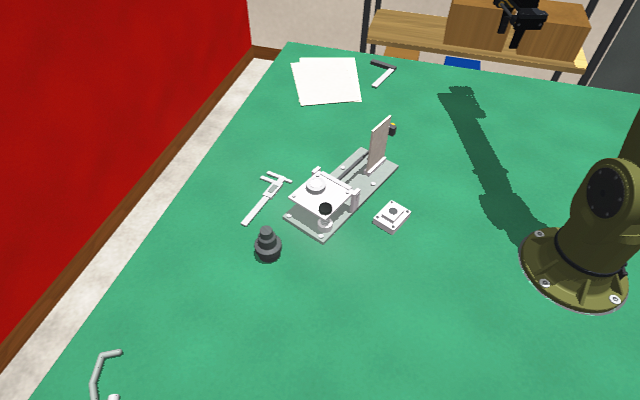

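The top view shows the pad at (327,204), ring at (358,184), scale at (455,243), clip at (485,254), holder at (281,159), block at (363,279). In the side view the pad is at (325,209) and the clip at (392,129).

Run:
```python
from h import *
P=world('top0')
for n,u,v in [('pad',327,204),('ring',358,184),('plateUL',336,163),('hinge1',387,178),('hinge2',364,231),('clip',482,253),('screw',491,256),('scale',470,245),('holder',280,153),('block',363,279)]:
    print(n,np.round(np.nanmedian(P[v-1:v+2,u-1:u+2].reshape(-1,3),0),4))
im=cv2.imread('pics/top0.png')
g=im.max(2); m=np.zeros_like(g); m[190:218,314:342]=1
m=(m>0)&(g<50)&(P[...,2]>.075); print('padc',m.sum(),np.round(np.nanmean(P[m],0),4))
P=world('side0');
for n,u,v in [('pad',325,209),('clip',392,129),('clip2',392,133),('scale',380,140)]:
    print('s',n,np.round(np.nanmedian(P[v-1:v+2,u-1:u+2].reshape(-1,3),0),4))
a=im[140:300,260:520];b=cv2.imread('pics/side0.png')[100:250,230:430]
cv2.imwrite('pics/crop.png',np.vstack([cv2.resize(a[60:140,100:260],(600,300),interpolation=2),cv2.resize(b[:75,100:200],(600,300)[::1],interpolation=2)]))
```

```text
pad [0.5664 0.0537 0.0871]
ring [ 0.6078 -0.0082  0.0914]
plateUL [0.6548 0.0363 0.0787]
hinge1 [ 0.6242 -0.0692  0.0789]
hinge2 [ 0.5142 -0.0217  0.0784]
clip [ 0.474  -0.2337  0.1258]
screw [ 0.4689 -0.2539  0.1205]
scale [ 0.4867 -0.2     0.1592]
holder [0.6703 0.1526 0.0894]
block [ 0.4179 -0.0246  0.0363]
padc 88 [0.5699 0.0553 0.0871]
s pad [0.5669 0.063  0.0858]
s clip [ 0.4651 -0.2285  0.1197]
s clip2 [ 0.4632 -0.2268  0.1077]
s scale [ 0.4887 -0.1907  0.1057]
```

View pics/crop.png

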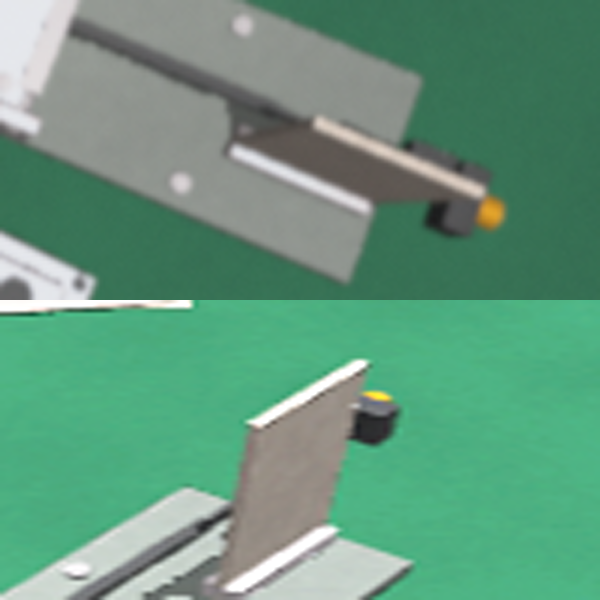

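Request:
drive_tool(
  moves=[
    [[34, -14, -2], [0, 0, 0], 1],
    [[34, -14, -2], [0, 0, 0], 1],
    [[34, -14, -2], [0, 0, 0], 1],
    [[34, -14, -2], [0, 0, 0], 1],
    [[34, -14, -2], [0, 0, 0], 1],
    [[34, -14, -2], [0, 0, 0], 1],
    [[34, -14, -2], [0, 0, 0], 1],
    [[34, -14, -2], [0, 0, 0], 1],
    [[34, -14, -2], [0, 0, 0], 1],
    [[34, -14, -2], [0, 0, 0], 1],
    [[34, -14, -2], [0, 0, 0], 1],
    [[0, 0, 0], [0, 0, 0], 1],
  ],
)

```text
time_s: 1.1
tool_pos: [0.5164, -0.3464, 0.2665]
tool_rot: [-179.8, -0.3, 18.8]
force: [0.5, 1.5, 0.7]
grip_width: 0.0147
grasp_force: 0.0
```

Run:
```python
from h import *
st(); snap('wrist','w1'); P=world('top0')
for r in range(237,250,1): print(r,[int(x) if x==x else -1 for x in np.round(P[r,466:496,2]*1000)])
```

```text
{'time_s': np.float64(1.1), 'tool_pos': array([ 0.5164, -0.3464,  0.2665]), 'tool_rot': array([-179.7976,   -0.3276,   18.8287]), 'force': array([0.5339, 1.5282, 0.7235]), 'grip_width': np.float64(0.0147), 'qpos': array([ 46.2117,  15.3259, -17.8639,  85.1289,   4.3352,  80.2088,
       -42.9591])}
237 [10, 1, 110, 117, 118, 117, 117, 0, -1, 0, 2, -1, -3, 0, 1, 3, 0, 2, 0, 0, 0, -1, -1, 0, 1, 1, 0, 2, 1, -1]
238 [2, 109, 112, 118, 120, 121, 118, 119, 119, 0, 2, 0, 0, 2, 3, 4, -1, 2, 2, 2, -1, 1, 2, 1, 1, 1, 0, 1, 1, 1]
239 [-1, 107, 113, 119, 120, 119, 120, 120, 119, 117, 120, 0, 1, 0, -1, 3, -1, 4, 0, 1, 2, 1, 1, 2, 2, 1, -1, -2, 2, 2]
240 [161, 162, 116, 118, 121, 119, 121, 118, 120, 118, 120, 121, 119, 118, 2, -2, 1, 0, 2, 1, 2, 0, 2, -1, 2, 1, 0, 3, 3, 1]
241 [163, 162, 164, 164, 120, 121, 120, 119, 120, 119, 122, 121, 119, 121, 119, 120, 3, -2, 0, 2, 1, 0, 1, 0, 1, -3, 1, 1, 2, 1]
242 [160, 163, 163, 161, 162, 162, 121, 122, 121, 120, 120, 120, 122, 120, 120, 121, 2, 126, 1, 2, -1, 0, 0, 0, 1, 1, 1, 1, 0, -1]
243 [163, 162, 162, 163, 162, 163, 164, 163, 162, 119, 120, 122, 120, 
[... 236 characters left out ...]
59, 164, 161, 163, 164, 162, 163, 163, 163, 120, 119, 121, 125, 128, 128, 125, 127, 127, 128, 127, 124, 0, -2, 1, 0, 1]
246 [136, 140, 143, 147, 151, 156, 159, 162, 161, 163, 162, 163, 161, 162, 162, 163, 123, 123, 126, 126, 125, 127, 125, 126, 124, 2, 1, 1, 0, -1]
247 [127, 131, 136, 137, 146, 147, 151, 156, 158, 161, 162, 164, 162, 162, 162, 164, 163, 163, 125, 127, 124, 125, 124, 126, 126, 3, 0, 3, -1, -2]
248 [119, 124, 124, 130, 136, 139, 142, 145, 151, 155, 156, 160, 162, 164, 165, 163, 161, 161, 163, 162, 162, 126, 124, 125, 1, 2, 0, 1, 1, 1]
249 [110, 113, 118, 123, 125, 127, 133, 137, 139, 144, 148, 151, 154, 160, 162, 164, 163, 163, 161, 162, 164, 162, 164, 125, 2, 0, -1, 4, -1, 0]
```

View pics/w1.png

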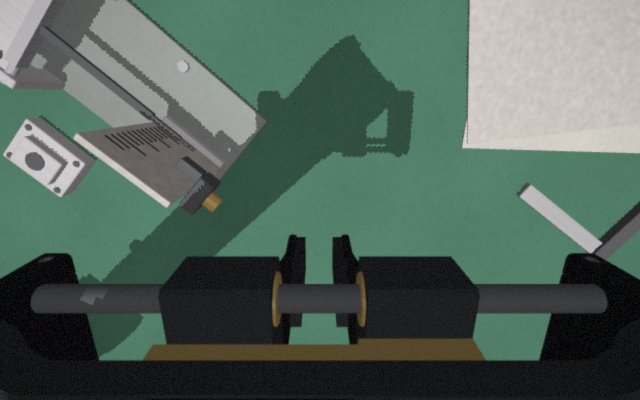

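The wrist view shows the pointer tip near (155,117), the nose at (190,165) behind the panel, and the clip body at (203,195). From the top depth the nose's top is at about 119 mm, so its centre is at about 112 mm.

Run:
```python
from h import *
P=world('w1')
for r in range(96,200,6): print(r,[int(x) if x==x else -1 for x in np.round(P[r,110:222:6,2]*1000)])
for u,v in [(188,165),(196,170),(205,190),(155,118),(150,115)]: print(u,v,np.round(P[v,u],4))
```

```text
96 [11, 13, 74, 73, 12, 13, 11, 11, 12, 12, 14, 12, 12, 11, 12, 13, 12, 13, 11]
102 [13, 11, 13, 72, 73, 68, 12, 13, 11, 10, 12, 10, 11, 13, 12, 12, 11, 11, 12]
108 [12, 11, 11, 13, 72, 73, 71, 13, 11, 9, 13, 13, 12, 11, 12, 13, 14, 13, 11]
114 [11, 12, 13, 12, 12, 11, 73, 74, 12, 12, 11, 11, 12, 13, 12, 11, 14, 13, 13]
120 [12, 13, 12, 11, 12, 12, 12, 73, 72, 27, 23, 12, 11, 11, 11, 11, 11, 11, 11]
126 [-1, 12, 11, 95, 86, 77, 66, 56, 46, 72, 25, 25, 15, 11, 10, 12, 11, 13, 12]
132 [127, 120, 114, 108, 99, 90, 80, 70, 61, 50, 72, 25, 28, 17, 13, 11, 11, 12, 11]
138 [136, 130, 123, 115, 107, 99, 91, 82, 74, 62, 51, 71, 28, 25, 21, 13, 12, 12, 12]
144 [145, 140, 131, 124, 117, 110, 102, 94, 85, 76, 64, 54, 43, 69, 25, 25, 12, 13, 11]
150 [152, 146, 140, 132, 126, 119, 113, 104, 97, 87, 78, 67, 56, 45, 69, 23, 26, 15, 12]
156 [158, 153, -1, 141, 134, 129, 122, 115, 106, 98, 90, 80, 71, 60, 49, 38, 27, 27, 17]
162 [162, 162, 156, 150, 144, 137, 130, 123, 117, 109, 100, 92, 119, 116, 106, 52, 41, 28, 26]
168 [-1, 162, 162, 157, 151, 145, 140, 132, 125, 119, 111, 103, 117, 118, 119, -1, 54, 44, 31]
174 [0, 0, 161, 161, 160, 154, 148, 141, 136, 129, 121, 114, 105, 118, 118, 119, 109, 50, 12]
180 [0, 0, 0, 1, 162, 162, 156, 150, 143, 138, 130, 123, 115, 107, 117, 124, 121, 111, 102]
186 [-1, 0, 0, 1, 0, 161, 161, 159, 152, 145, 138, 132, 126, 118, 125, 125, 125, 122, 0]
192 [-1, -1, -1, -1, 1, -1, 161, 160, 159, 153, 146, 141, 135, 123, 125, 125, 124, 110, 0]
198 [0, -1, 0, 0, -1, 0, -2, 1, 162, 161, 155, 149, 0, 124, 124, 125, 120, 118, 113]
188 165 [ 0.501  -0.2266  0.1193]
196 170 [ 0.4984 -0.2342  0.1183]
205 190 [ 0.4846 -0.2478  0.124 ]
155 118 [ 0.5227 -0.1695  0.073 ]
150 115 [ 0.5238 -0.1638  0.0721]
```

Request:
drive_tool(
  moves=[
    [[16, -33, 0], [0, 0, 0], 1],
    [[16, -33, 0], [0, 0, 0], 1],
    [[16, -33, 0], [0, 0, 0], 1],
    [[16, -33, 0], [0, 0, 0], 1],
    [[16, -33, 0], [0, 0, 0], 1],
    [[16, -33, 0], [0, 0, 0], 1],
    [[16, -33, 0], [0, 0, 0], 1],
    [[16, -33, 0], [0, 0, 0], 1],
    [[16, -33, 0], [0, 0, 0], 1],
    [[16, -33, 0], [0, 0, 0], 1],
    [[16, -33, 0], [0, 0, 0], 1],
  ],
)

```text
time_s: 2.07
tool_pos: [0.5638, 0.0444, 0.2663]
tool_rot: [179.9, 0.0, 18.0]
force: [0.2, -0.5, 1.1]
grip_width: 0.0003
grasp_force: 0.0
```

Request:
drive_tool(
  moves=[
    [[0, 0, 0], [0, 0, -0.12], 1],
    [[0, 0, 0], [0, 0, -0.12], 1],
    [[0, 0, 0], [0, 0, -0.12], 1],
    [[0, 0, 0], [0, 0, -0.12], 1],
    [[0, 0, 0], [0, 0, -0.12], 1],
    [[0, 0, 0], [0, 0, -0.12], 1],
    [[0, 0, 0], [0, 0, -0.11], 1],
    [[0, 0, 20], [0, 0, 0], 1],
    [[0, 0, 20], [0, 0, 0], 1],
    [[0, 0, 20], [0, 0, 0], 1],
    [[0, 0, 0], [0, 0, 0], 1],
    [[0, 0, 0], [0, 0, 0], 1],
  ],
)

```text
time_s: 3.07
tool_pos: [0.5632, 0.043, 0.2055]
tool_rot: [-179.9, 0.1, 65.6]
force: [-0.4, -0.3, -0.1]
grip_width: 0.0006
grasp_force: 0.0
```

Run:
```python
from h import *
st(); snap('wrist','w2');snap('top','t2')
a=cv2.imread('pics/w2.png');b=cv2.imread('pics/t2.png')[150:290,300:510]
cv2.imwrite('pics/c2.png',np.vstack([cv2.resize(a,(480,300)),cv2.resize(b,(480,300))]))
```

```text
{'time_s': np.float64(3.0667), 'tool_pos': array([0.5632, 0.043 , 0.2055]), 'tool_rot': array([-1.798646e+02,  9.740000e-02,  6.556700e+01]), 'force': array([-0.3828, -0.252 , -0.1218]), 'grip_width': np.float64(0.0006), 'qpos': array([ 25.7136,  12.6106, -37.2521,  97.3382,   7.9494,  72.8891,
       -37.6747])}
```

View pics/c2.png

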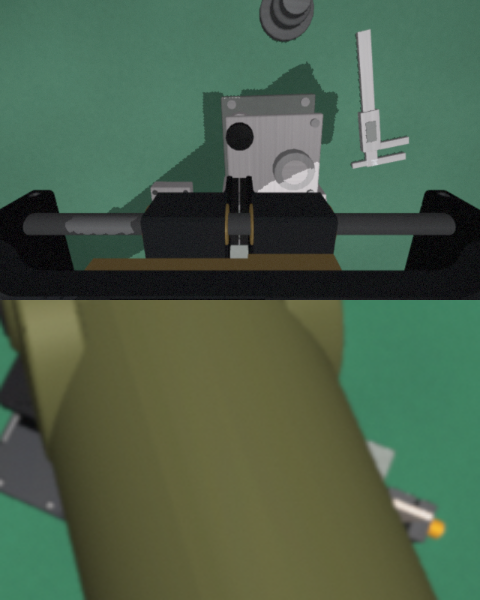

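The wrist view (0.75 scale) shows the pad at (240,136), so about (319,181) at full size. The arm hides the pointer tip from the top camera, though the clip at (430,520) is visible. I'll measure the pad centre from the wrist depth.

Run:
```python
from h import *
P=world('w2'); g=cv2.imread('pics/w2.png').max(2); m=np.zeros_like(g); m[155:210,290:350]=1
m=(m>0)&(g<60)&(abs(P[...,2]-.086)<.008); ys,xs=np.where(m)
Q=P[m]; print(m.sum(),xs.min(),xs.max(),ys.min(),ys.max(),np.nanmedian(Q,0),(Q.min(0)+Q.max(0))/2,np.ptp(Q,0))
s=env.get_obs(); y=np.radians(s['tool_rot'][2]); d=(Q.min(0)+Q.max(0))/2-s['tool_pos']
print('tool x,y,z mm',1e3*(d[0]*np.cos(y)+d[1]*np.sin(y)),1e3*(d[0]*np.sin(y)-d[1]*np.cos(y)),-1e3*d[2])
```

```text
1058 301 337 164 199 [0.56971239 0.05522529 0.086094  ] [0.56917759 0.05437533 0.08309647] [0.03088382 0.03029561 0.01010529]
tool x,y,z mm 11.465311610658377 -0.2562368287589477 124.53075345063571
```

Request:
drive_tool(
  moves=[
    [[13, 0, 0], [0, 0, 0], 1],
    [[0, 0, 17], [0, 0, 0], 1],
    [[0, 0, 17], [0, 0, 0], 1],
    [[0, 0, 17], [0, 0, 0], 1],
    [[0, 0, 17], [0, 0, 0], 1],
    [[0, 0, 17], [0, 0, 0], 1],
    [[0, 0, 5], [0, 0, 0], 1],
    [[0, 0, 0], [0, 0, 0], 1],
    [[0, 0, 0], [0, 0, 0], 1],
  ],
)

```text
time_s: 3.92
tool_pos: [0.5703, 0.0562, 0.1178]
tool_rot: [179.9, -0.0, 65.6]
force: [-0.5, -0.5, -0.4]
grip_width: 0.0003
grasp_force: 0.0
```

Request:
drive_tool(
  moves=[
    [[0, 0, 3], [0, 0, 0], 1],
    [[0, 0, 3], [0, 0, 0], 1],
    [[0, 0, 3], [0, 0, 0], 1],
    [[0, 0, 3], [0, 0, 0], 1],
    [[0, 0, 3], [0, 0, 0], 1],
    [[0, 0, 2], [0, 0, 0], 1],
    [[0, 0, 0], [0, 0, 0], 1],
    [[0, 0, 0], [0, 0, 0], 1],
  ],
)

```text
time_s: 4.58
tool_pos: [0.5706, 0.0572, 0.101]
tool_rot: [179.9, -0.1, 65.7]
force: [-0.7, 2.0, 6.8]
grip_width: 0.0006
grasp_force: 3.5
```

Run:
```python
from h import *
st(); snap('side','s3');snap('top','t3')
a=cv2.imread('pics/s3.png')[100:250,230:430];b=cv2.imread('pics/t3.png')[150:290,300:510]
cv2.imwrite('pics/c3.png',np.vstack([cv2.resize(a,(400,300)),cv2.resize(b,(400,270))]))
```

```text
{'time_s': np.float64(4.5833), 'tool_pos': array([0.5706, 0.0572, 0.101 ]), 'tool_rot': array([ 1.79876e+02, -1.09100e-01,  6.56819e+01]), 'force': array([-0.6805,  2.0271,  6.796 ]), 'grip_width': np.float64(0.0006), 'qpos': array([ 22.6977,  19.3762, -36.3805, 102.8186,  12.8841,  61.8169,
       -42.5529])}
```

View pics/c3.png

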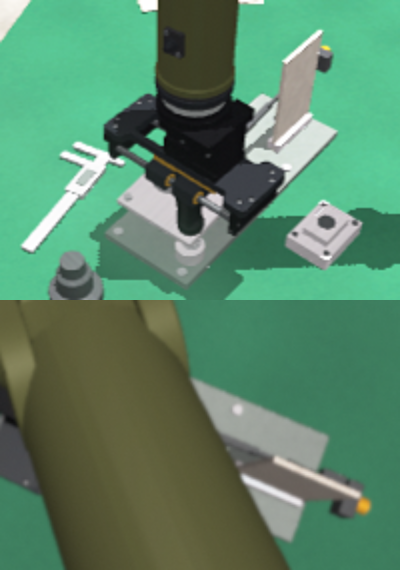

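The fingertips are on the pad, pressing about 7 mm, and the top camera can see the pointer/nose area at crop (330,470). I'll measure the pointer's height there.

```bash
cat >> h.py <<'E'
def prof(f,c=np.array([.5695,.055])):
    P=world(f); r=np.radians(-24); ex=np.array([np.cos(r),np.sin(r)]); ey=np.array([-np.sin(r),np.cos(r)])
    q=P[...,:2]-c; X=q@ex*1e3; Y=-(q@ey)*1e3; Z=P[...,2]*1e3
    for a in range(190,312,6):
        m=(abs(Y-a)<3)&(Z>45)&(Z<135)&(X>25)&(X<75)
        if m.sum(): print(a,m.sum(),'X %.0f..%.0f Z med %.1f p90 %.1f'%(X[m].min(),X[m].max(),np.median(Z[m]),np.percentile(Z[m],90)))
E
python3 - <<'E'
from h import *
for f in('w1','top0','t3'): print(f);prof(f)
E
```

```text
w1
190 62 X 41..50 Z med 72.6 p90 73.7
196 66 X 41..50 Z med 72.4 p90 73.8
202 61 X 41..50 Z med 72.4 p90 73.4
208 59 X 42..50 Z med 72.3 p90 73.4
214 132 X 32..50 Z med 73.1 p90 121.0
220 320 X 32..50 Z med 90.8 p90 128.0
226 301 X 32..49 Z med 92.6 p90 127.6
232 298 X 33..49 Z med 93.3 p90 128.9
238 309 X 33..49 Z med 92.1 p90 128.1
244 293 X 33..50 Z med 92.9 p90 127.9
250 292 X 33..50 Z med 93.6 p90 127.6
256 277 X 33..49 Z med 93.9 p90 127.9
262 268 X 33..49 Z med 94.4 p90 128.1
268 239 X 34..49 Z med 100.4 p90 128.9
274 170 X 34..53 Z med 114.4 p90 130.4
280 251 X 33..53 Z med 117.6 p90 127.6
286 243 X 34..53 Z med 117.8 p90 128.5
292 248 X 34..53 Z med 117.6 p90 128.4
298 228 X 26..54 Z med 118.5 p90 129.1
304 249 X 25..53 Z med 124.4 p90 125.4
310 249 X 25..53 Z med 124.3 p90 125.5
top0
190 14 X 41..48 Z med 74.1 p90 74.8
196 13 X 41..49 Z med 73.5 p90 76.0
202 12 X 41..49 Z med 73.1 p90 74.5
208 14 X 41..50 Z med 73.3 p90 74.3
214 59 X 26..49 Z med 81.1 p90 122.3
220 35 X 26..49 Z med 75.0 p90 125.2
226 36 X 26..47 Z med 82.9 p90 121.6
232 26 X 27..48 Z med 85.3 p90 125.1
23
[... 568 characters left out ...]
X 41..49 Z med 83.7 p90 85.5
208 14 X 41..49 Z med 84.4 p90 85.5
214 61 X 26..50 Z med 86.6 p90 123.0
220 33 X 26..48 Z med 86.0 p90 125.1
226 36 X 26..47 Z med 86.5 p90 118.9
232 30 X 27..48 Z med 86.9 p90 123.1
238 25 X 27..27 Z med 97.5 p90 127.8
244 27 X 27..28 Z med 94.6 p90 124.7
250 26 X 27..28 Z med 97.8 p90 124.4
256 24 X 27..28 Z med 88.4 p90 127.5
262 27 X 27..28 Z med 96.6 p90 127.9
268 23 X 27..28 Z med 99.6 p90 125.0
274 44 X 28..51 Z med 112.2 p90 123.2
280 43 X 28..52 Z med 117.3 p90 125.5
286 39 X 28..52 Z med 116.9 p90 120.8
292 43 X 28..53 Z med 117.8 p90 121.8
298 44 X 25..52 Z med 119.1 p90 126.5
304 30 X 25..52 Z med 125.2 p90 126.9
310 32 X 26..51 Z med 125.9 p90 127.0
```

Request:
drive_tool(
  moves=[
    [[0, 0, 2], [0, 0, 0], 1],
    [[0, 0, 2], [0, 0, 0], 1],
    [[0, 0, 2], [0, 0, 0], 1],
    [[0, 0, 0], [0, 0, 0], 1],
    [[0, 0, 0], [0, 0, 0], 1],
    [[0, 0, 0], [0, 0, 0], 1],
  ],
)

```text
time_s: 5.18
tool_pos: [0.5708, 0.0576, 0.0954]
tool_rot: [179.9, -0.1, 65.7]
force: [-1.3, 2.3, 8.4]
grip_width: 0.0003
grasp_force: 4.3
```

```bash
python3 - <<'E'
from h import *
st(); snap('top','t4')
E
python3 -c "
from h import *
prof('t4')"|sed -n 1,6p
```

```text
{'time_s': np.float64(5.1833), 'tool_pos': array([0.5708, 0.0576, 0.0954]), 'tool_rot': array([ 1.798583e+02, -1.349000e-01,  6.569110e+01]), 'force': array([-1.3297,  2.3378,  8.4153]), 'grip_width': np.float64(0.0003), 'qpos': array([ 22.5527,  19.7571, -36.2794, 103.0866,  13.1642,  61.2156,
       -42.7796])}
190 14 X 41..49 Z med 89.0 p90 90.8
196 14 X 41..49 Z med 90.1 p90 91.2
202 16 X 41..49 Z med 91.2 p90 92.5
208 16 X 41..49 Z med 92.3 p90 93.5
214 59 X 26..50 Z med 92.1 p90 124.4
220 35 X 26..48 Z med 93.9 p90 124.9
```

Request:
drive_tool(
  moves=[
    [[0, 0, 2], [0, 0, 0], 1],
    [[0, 0, 2], [0, 0, 0], 1],
    [[0, 0, 2], [0, 0, 0], 1],
    [[0, 0, 0], [0, 0, 0], 1],
    [[0, 0, 0], [0, 0, 0], 1],
    [[0, 0, 0], [0, 0, 0], 1],
  ],
)

```text
time_s: 5.73
tool_pos: [0.5708, 0.0576, 0.0896]
tool_rot: [179.9, -0.1, 65.7]
force: [-1.6, 0.6, 10.9]
grip_width: 0.0004
grasp_force: 5.0
```

```bash
python3 - <<'E'
from h import *
st(); snap('top','t5')
E
python3 -c "
from h import *
prof('t5')"
```

```text
{'time_s': np.float64(5.7333), 'tool_pos': array([0.5708, 0.0576, 0.0896]), 'tool_rot': array([ 1.798575e+02, -1.295000e-01,  6.569240e+01]), 'force': array([-1.6136,  0.5754, 10.8974]), 'grip_width': np.float64(0.0004), 'qpos': array([ 22.4075,  20.1577, -36.1552, 103.3556,  13.4684,  60.6269,
       -43.0079])}
190 14 X 40..49 Z med 95.9 p90 97.3
196 16 X 41..48 Z med 98.2 p90 99.3
202 14 X 41..49 Z med 98.5 p90 100.4
208 17 X 41..49 Z med 99.7 p90 101.6
214 58 X 26..48 Z med 99.4 p90 124.3
220 35 X 26..48 Z med 101.2 p90 126.3
226 36 X 26..48 Z med 102.8 p90 123.0
232 33 X 27..49 Z med 103.8 p90 123.3
238 32 X 27..48 Z med 104.7 p90 127.5
244 36 X 27..48 Z med 103.2 p90 118.5
250 28 X 27..48 Z med 104.5 p90 119.2
256 33 X 27..48 Z med 107.5 p90 128.6
262 29 X 27..48 Z med 103.6 p90 122.9
268 28 X 28..49 Z med 97.7 p90 122.6
274 42 X 28..51 Z med 112.7 p90 127.6
280 42 X 28..53 Z med 117.3 p90 122.5
286 40 X 28..52 Z med 113.5 p90 121.2
292 43 X 28..52 Z med 118.2 p90 122.2
298 46 X 25..52 Z med 119.6 p90 126.1
304 30 X 26..51 Z med 125.6 p90 126.5
310 30 X 26..51 Z med 125.9 p90 126.9
```

The tip is about 41 mm up (z ≈ 111 mm), level with the nose centre. Now I hold about 1 s, then release gently.

Request:
drive_tool(
  moves=[
    [[0, 0, 0], [0, 0, 0], 1],
    [[0, 0, 0], [0, 0, 0], 1],
    [[0, 0, 0], [0, 0, 0], 1],
    [[0, 0, 0], [0, 0, 0], 1],
    [[0, 0, 0], [0, 0, 0], 1],
    [[0, 0, 0], [0, 0, 0], 1],
    [[0, 0, 0], [0, 0, 0], 1],
    [[0, 0, 0], [0, 0, 0], 1],
    [[0, 0, 0], [0, 0, 0], 1],
    [[0, 0, 0], [0, 0, 0], 1],
    [[0, 0, 0], [0, 0, 0], 1],
  ],
)

```text
time_s: 6.7
tool_pos: [0.5708, 0.0576, 0.0897]
tool_rot: [179.9, -0.1, 65.7]
force: [-1.9, 1.3, 10.5]
grip_width: 0.0006
grasp_force: 5.0
```

Request:
drive_tool(
  moves=[
    [[0, 0, -3], [0, 0, 0], 1],
    [[0, 0, -3], [0, 0, 0], 1],
    [[0, 0, -3], [0, 0, 0], 1],
    [[0, 0, -3], [0, 0, 0], 1],
    [[0, 0, -3], [0, 0, 0], 1],
    [[0, 0, -3], [0, 0, 0], 1],
    [[0, 0, -3], [0, 0, 0], 1],
    [[0, 0, -3], [0, 0, 0], 1],
    [[0, 0, -3], [0, 0, 0], 1],
    [[0, 0, -5], [0, 0, 0], 1],
    [[0, 0, -10], [0, 0, 0], 1],
    [[0, 0, -20], [0, 0, 0], 1],
  ],
)

```text
time_s: 7.7
tool_pos: [0.5677, 0.0559, 0.1481]
tool_rot: [-179.8, 0.1, 65.7]
force: [-0.2, 0.0, -0.0]
grip_width: 0.0005
grasp_force: 0.0
```

Request:
drive_tool(
  moves=[
    [[0, 0, -25], [0, 0, 0], 1],
    [[0, 0, -25], [0, 0, 0], 1],
    [[0, 0, -25], [0, 0, 0], 1],
    [[0, 0, -20], [0, 0, 0], 1],
    [[0, 0, 0], [0, 0, 0], 1],
    [[0, 0, 0], [0, 0, 0], 1],
    [[0, 0, 0], [0, 0, 0], 1],
    [[0, 0, 0], [0, 0, 0], 1],
  ],
)

```text
time_s: 8.37
tool_pos: [0.5687, 0.056, 0.2433]
tool_rot: [-179.9, 0.1, 65.7]
force: [0.1, 0.5, 0.9]
grip_width: 0.0006
grasp_force: 0.0
```

Run:
```python
from h import *
st(); snap('wrist','w6'); snap('side','s6')
P=world('w6'); g=cv2.imread('pics/w6.png').max(2)
Q=P[(abs(P[...,0]-.5695)<.012)&(abs(P[...,1]-.055)<.012)&(P[...,2]<.11)];print('pad z',len(Q),np.nanmedian(Q[:,2]))
b=cv2.imread('pics/s6.png')[100:250,230:430]
cv2.imwrite('pics/c6.png',cv2.resize(b,(600,450)))
```

```text
{'time_s': np.float64(8.3667), 'tool_pos': array([0.5687, 0.056 , 0.2433]), 'tool_rot': array([-1.798868e+02,  6.520000e-02,  6.565370e+01]), 'force': array([0.0979, 0.4827, 0.935 ]), 'grip_width': np.float64(0.0006), 'qpos': array([ 24.8583,  12.0894, -37.8922,  93.5341,   7.5668,  77.1121,
       -38.4732])}
pad z 615 0.0860504204118146
```

View pics/c6.png

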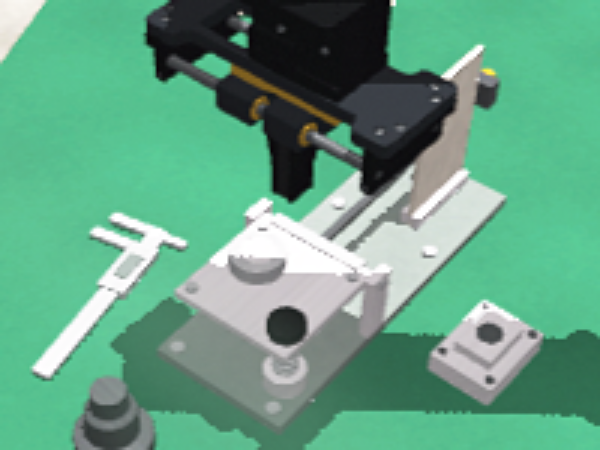

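The plate is back up (pad at (287,325), z = 86 mm), the fingers are well clear, and the bystanders haven't moved.

```bash
python3 -c "
from cell import env
print(env.sign_off())"
```

```text
the job is handed in; nothing more can be done
None
```

I pressed the pad until the pointer tip was at about 111 mm, level with the clip nose (centre about 111.5 mm), held it for a little over a second and let the plate come back up; the arm is clear and the job is handed in (about 8.5 s on the robot's clock).

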